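# Snap the cap onto the oil bottle

### The job

Take the one of the three steel caps that fits the oil bottle on the chopping board (the middle-sized one), set it on the neck and press it straight down past the click until it is fully home. Keep pressing down on it firmly after the click and finish like that, with the robot still on the cap and pushing at about 10 to 15 newtons; do not let go. Leave the bottle standing where it is on the board, and leave the other two caps and everything else where they are.

Things in the scene. Friction and masses are not known exactly. Their poses are not given: they have to be found in the camera images.
- cap_medium: The middle-sized of three ribbed round steel snap caps, 44 mm in diameter, 30 mm tall, about 60 g, standing mouth down on the worktop. A lip at the mouth, 4 mm tall, leaves a 29 mm opening; the bore above is 7 mm wider, up to the closed top, inner face 22 mm above the mouth. It fits the bottle's neck. Origin: centre of the mouth, z up its axis
- cap_small: The smallest of three ribbed round steel snap caps, 32 mm in diameter, 30 mm tall, about 60 g, standing mouth down on the worktop. A lip at the mouth, 4 mm tall, leaves a 19 mm opening; the bore above is 7 mm wider, up to the closed top, inner face 22 mm above the mouth. Too narrow for the neck; leave it. Origin: centre of the mouth, z up its axis
- cap_large: The largest of three ribbed round steel snap caps, 56 mm in diameter, 30 mm tall, about 60 g, standing mouth down on the worktop. A lip at the mouth, 4 mm tall, leaves a 41 mm opening; the bore above is 7 mm wider, up to the closed top, inner face 22 mm above the mouth. Too wide to catch on the neck; leave it. Origin: centre of the mouth, z up its axis
- bottle: White stoneware oil bottle, loose, 0.84 kg, upright on the board: body 76 mm in diameter, shoulder sloping in from 56 to 79 mm height, then a steel neck 26 mm in diameter up to 108 mm. Fitting cap fully home: its mouth is 86 mm above the bottle's foot, its closed top meets the neck's end. Origin: centre of the foot, z up
- neck_top (a point): Centre of the end of the bottle's neck, 108 mm above its foot; the neck tapers to 19 mm in diameter over its last 6 mm, which guides the cap on. It is the hard stop for the closed top of the snapped cap, so the last push builds up within a millimetre or two of commanded travel
- nub_level (a point): On the neck's axis, 95 mm above the bottle's foot, at the level of four sprung nubs that stand 4 mm out of the neck. The fitting cap's lip first rests on them with its mouth 4 mm above this point. About 10 N pushes it past; then the resistance drops and the nubs draw the cap in with some 8 N until its lip is below them, 9 mm under this point
- board: Wooden chopping board, fixed, 250 x 360 x 22 mm, long side across the robot's view at yaw 0. Origin: centre of its underside, on the worktop
- ramekin: Small white ramekin, 62 mm in diameter, 36 mm tall, bystander. Origin: centre of its foot
- timer: Kitchen timer with a domed top, 62 mm in diameter, 56 mm tall, bystander. Origin: centre of its foot
- measure: Metal measuring cup with a long handle, 68 x 139 x 33 mm, bystander. Origin: centre of its underside
- teaspoon: Metal teaspoon, 130 x 26 x 11 mm, bystander lying near the caps. Origin: centre of its underside
- fork: Metal fork, 193 x 26 x 15 mm, bystander. Origin: centre of its underside
Not all that is in view belongs to the job. Leave any blue, brown or turquoise look-alike of the cap_medium alone.

How it is judged:
On the way, in this order (a step that is already met when the one before it is completed fails the run):
1. the middle-sized cap is carried to above the neck, not yet snapped (horizontal distance between cap_medium and bottle below 0.015 m and z of cap_medium in the frame of bottle above 0.094 m), for 0.1 s.
2. the cap is snapped fully home (z of cap_medium in the frame of bottle between 0.083 and 0.0885 m and x of cap_medium in the frame of bottle between -0.004 and 0.004 m and y of cap_medium in the frame of bottle between -0.004 and 0.004 m and angle between the z axis of cap_medium and the z axis of bottle, either way round below 0.1 rad), for 0.2 s.
At the end, for the whole second after the job is handed in: The middle cap is fully home (mouth 83 to 88.5 mm above the bottle's foot, within 4 mm and 0.1 rad of its axis); the robot still presses on it, so that the bottle (weight 8 N) bears on the board with 12.5 to 50 N; the bottle is upright (0.06 rad) and still (all of step 2 and contact force between bottle and board between 12.5 and 50 N and contact force between any of the fingers, the arm and cap_medium above 3 N and angle between bottle's own z axis and vertical below 0.06 rad and linear speed of bottle below 0.02 m/s); the arm keeps its last pose, push and grip.
It fails at once if one of the other two caps is shifted by more than 25 mm (distance of any of cap_small, cap_large from where it was at the start of the episode above 0.025 m).
It fails at once if a bystander is shifted by more than 25 mm (distance of any of ramekin, timer, measure, teaspoon, fork from where it was at the start of the episode above 0.025 m).
It fails at once if the bottle is tipped or shoved more than 25 mm (angle between bottle's own z axis and vertical above 0.3 rad or distance of bottle from where it was at the start of the episode above 0.025 m).
It also fails if it takes over 42 s, if anything falls off the work surface, if the arm or the gripper's body presses on something with over 40 N, if the wrist force passes 120 N, or if a joint passes its speed limit or range.

### The arm

A 6-joint arm with a two-finger parallel gripper is mounted at the origin on a cart in front of the work surface, level with it; the furniture and walls round the work are solid. World frame = base frame: x ahead of the robot, y to its left, z up, the work surface at z = 0. Lengths are in m, angles in rad, forces in N, time in s.
With the tool pointing down it reaches from about 0.4 to 0.825 m from the base axis. Payload 7 kg.
Tool frame: the origin (TCP) lies between the finger pads; the fingertips stand 14 mm ahead of it and the grasp point (between the pads) lies 5 mm behind it (bot.finger_overhang is the distance from the TCP to the fingertips, in m); z points along the fingers, y is the line along which they close (so a half turn about z gives the same grasp; the last joint's range is limited). The gripper opens to 88 mm and grips with 3 to 60 N. Pads are 19 mm wide; open, the fingers measure 130 mm over their backs; the gripper's body (78 mm by 193 mm) begins 47 mm behind the grasp point.
Start: joints at [1.598, 0.359, 0.012, 0, -1.224, -0.288], TCP at [0.174, 0.652, 0.241] pointing down, gripper open.
Joint ranges: [-3.07, 3.07], [-1.43, 2.12], [-1.02, 1.25], [-3.03, 1.67], [-3.05, -0], [-3.03, 3.03]. Speed limits (rad/s): [2.39, 2.39, 3.01, 3.14, 3.14, 3.14].

### API

Orientations are given as a unit quaternion [x, y, z, w].
In Python, from plant import bot, optics, readout gives the robot as it stands. Calls block until the motion is done:
- bot.reach(position, orientation): joint-space move of the TCP to a pose.
- bot.line_to(position, orientation=None, velocity=0.15): straight line of the TCP; orientation=None keeps the orientation; velocity is the mean speed in m/s.
- bot.move_joints(angles): joint-space move.
- bot.let_go() and bot.gripper_close(): open the fingers fully, or close them until they stop; the grip force is fixed at half the most.
- bot.sleep(seconds).
- bot.inverse_kinematics(position, orientation): joint angles nearest the present ones, or None.
- optics.snapshot(name): name is "scene" or "top"; returns (picture, depth): 384x512x3 uint8, red, green, blue; 384x512 float32, m along the optical axis (not along the pixel's ray), 0 where there is no reading.
- optics.camera_params(name): a dict with "camera_matrix" (3x3 intrinsics, pixels), "dist" ([k1, k2, p1, p2, k3] as OpenCV has them; the pictures are not rectified), "world_to_cam" (4x4, takes a point from world to camera coordinates). Camera axes: x right, y down, z forward; pixel columns grow to the right and rows downward; lengths in m; the calibration is good to about 2 mm. A picture is of the moment at which its call begins. camera_params takes no time and is no camera call.
A pose or a line that the arm cannot do raises bot.Unreachable and nothing moves.
- bot.sign_off(): hands the job in; it is judged then, once.
Readings, each from a call of its own:
- readout.current_time(): time.
- readout.current_joint_pos(): joint angles.
- readout.current_joint_vel(): joint speeds.
- readout.current_joint_efforts(): joint torques, N m.
- readout.current_ee_pos(): TCP position.
- readout.current_tool_rot(): TCP orientation.
- readout.current_force(): force on the tool from outside, world axes, zero at the start.
- readout.current_moment(): the same for the moment, N m.
- readout.current_gripper_width(): opening from 0.0 (shut) to 1.0 (fully open).
- readout.current_gripper_force(): force on a finger pad.
Only numpy, scipy, OpenCV 4.12 (cv2) and the standard library are available. Lean on these libraries where they do the work, as an engineer would, in place of code of your own. Each camera call takes 0.05 s, during which the arm holds its last target. There are 200 camera calls.

## Working session

There is one attempt and no reset: what is moved stays moved. The work goes in short steps, each a Python script; the robot and the scene stay as the last script left them, time stands still between calls to the robot, and variables do not carry over. Pictures are saved under pics/ and viewed, at most 10 in all, crops included, and the job is handed in when it is done.

```bash
mkdir -p pics; ls; cat > h.py <<'E'
import numpy as np, cv2
from plant import bot, optics, readout
def snap(n,f=None):
    p,d=optics.snapshot(n)
    if f: cv2.imwrite('pics/'+f,cv2.cvtColor(p,cv2.COLOR_RGB2BGR))
    return p,d
def ray(n,u,v):
    c=optics.camera_params(n);K=np.array(c['camera_matrix']);D=np.array(c['dist'],float);T=np.array(c['world_to_cam'])
    q=cv2.undistortPoints(np.array([[[u,v]]],float),K,D)[0,0]
    R=T[:3,:3];o=-R.T@T[:3,3];return o,R.T@np.array([q[0],q[1],1.])
def onz(n,u,v,z):
    o,d=ray(n,u,v);return o+d*(z-o[2])/d[2]
def pt(n,u,v,depth):
    o,d=ray(n,u,v);return o+d*depth
def cloud(n,depth):
    c=optics.camera_params(n);K=np.array(c['camera_matrix']);D=np.array(c['dist'],float);T=np.array(c['world_to_cam'])
    h,w=depth.shape;g=np.stack(np.meshgrid(np.arange(w),np.arange(h)),-1).reshape(-1,1,2).astype(float)
    q=cv2.undistortPoints(g,K,D)[:,0];P=np.c_[q,np.ones(len(q))]*depth.reshape(-1,1)
    return ((P-T[:3,3])@T[:3,:3]).reshape(h,w,3)
def proj(n,P):
    c=optics.camera_params(n);T=np.array(c['world_to_cam'])
    return cv2.projectPoints(np.array(P,float).reshape(-1,3),cv2.Rodrigues(T[:3,:3])[0],T[:3,3],np.array(c['camera_matrix']),np.array(c['dist'],float))[0][:,0]
E
python3 - <<'E'
from h import *
for n in('scene','top'):
    p,d=snap(n,n+'0.png');o,_=ray(n,256,192);print(n,o,ray(n,256,192)[1],(d>0).mean());np.save(n+'d.npy',d)
print(readout.current_tool_rot(),readout.current_force(),readout.current_time(),bot.finger_overhang)
E
```

```text
pics
scene [0.53810472 1.00028531 1.055041  ] [-0.04516844 -0.72798201 -0.6844324 ] 0.9960988362630209
top [-0.4213465  -0.27128644  1.53718216] [ 0.55364868  0.16319927 -0.81706036] 0.996337890625
[ 9.91508022e-01 -1.30043358e-01 -3.36207543e-05  7.52424114e-04] [-0.02486874 -0.32752765 -0.55557315] 0.1 0.014
```

View pics/scene0.png

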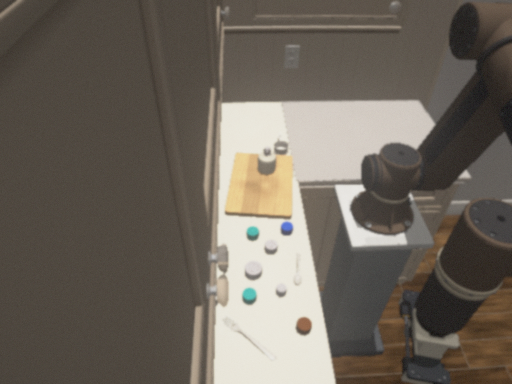

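View pics/top0.png

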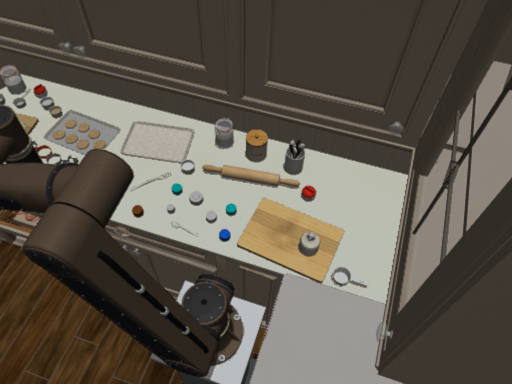

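The scene view shows the grey caps at about (271,245), (254,269) and (281,289), and the bottle at (267,160). In the top view the caps are at (211,216), (196,198) and (171,209), and the bottle is at (310,242). Next I measure them.

```bash
python3 - <<'E'
from h import *
cl={}
big=[]
for n,seeds in(('scene',dict(A=(271,245),B=(254,269),C=(281,289),bot=(267,160),tea=(298,268),blue=(287,228),turq=(253,232))),('top',dict(A=(211,216),B=(196,198),C=(171,209),bot=(310,242),blue=(225,235),turq=(231,209),tea=(180,228)))):
    d=np.load(n+'d.npy');X=cloud(n,d);img=cv2.imread(f'pics/{n}0.png')
    for k,(u,v) in seeds.items():
        w=9 if k!='bot' else 16
        P=X[v-w:v+w+1,u-w:u+w+1].reshape(-1,3)
        z0=.012 if k!='bot' else .035
        Q=P[(P[:,2]>z0)&(P[:,2]<.2)]
        if len(Q)<3: print(n,k,len(Q));continue
        t=Q[Q[:,2]>Q[:,2].max()-.006]
        print(n,k,len(Q),'ztop',Q[:,2].max().round(4),'topc',((t.min(0)+t.max(0))/2).round(4),'ext',np.ptp(Q,axis=0).round(3),'npx',len(t))
    a,b=((225,215),(195,140)) if n=='scene' else ((150,180),(190,130))
    c=img[a[1]:a[1]+100,a[0]:a[0]+100] if n=='scene' else img[170:270,150:350]
    big.append((n,cv2.resize(c,None,fx=6 if n=='scene' else 4,fy=6 if n=='scene' else 4,interpolation=cv2.INTER_CUBIC)))
    # whole table grid
    P=X.reshape(-1,3);m=(abs(P[:,2])<.01)&(abs(P[:,0])<1)&(abs(P[:,1])<1.2);print(n,'table z',np.median(P[m,2]))
for n,c in big: cv2.imwrite(f'pics/{n}_crop.png',c)
E
```

```text
scene A 140 ztop 0.0343 topc [0.4325 0.1697 0.0313] ext [0.042 0.045 0.022] npx 67
scene B 247 ztop 0.0344 topc [0.4976 0.2628 0.0314] ext [0.055 0.056 0.022] npx 121
scene C 98 ztop 0.0334 topc [0.4167 0.3408 0.0305] ext [0.029 0.03  0.021] npx 53
scene bot 367 ztop 0.1288 topc [ 0.4208 -0.2397  0.1258] ext [0.103 0.158 0.094] npx 20
scene tea 1
scene blue 127 ztop 0.0347 topc [0.3699 0.0888 0.0317] ext [0.043 0.044 0.023] npx 50
scene turq 132 ztop 0.034 topc [0.4908 0.105  0.031 ] ext [0.042 0.047 0.022] npx 69
scene table z -0.0007961304866414957
top A 106 ztop 0.0395 topc [0.4274 0.165  0.0368] ext [0.045 0.041 0.027] npx 19
top B 146 ztop 0.0403 topc [0.4942 0.2592 0.0373] ext [0.061 0.057 0.027] npx 16
top C 61 ztop 0.0375 topc [0.4112 0.3334 0.0347] ext [0.035 0.034 0.025] npx 23
top bot 390 ztop 0.1389 topc [ 0.4143 -0.2443  0.1361] ext [0.071 0.075 0.103] npx 6
top blue 112 ztop 0.0405 topc [0.3661 0.0805 0.0377] ext [0.046 0.044 0.028] npx 17
top turq 105 ztop 0.0384 topc [0.4866 0.1018 0.0355] ext [0.053 0.051 0.026] npx 35
top tea 4 ztop 0.0143 topc [0.3495 0.2535 0.0132] ext [0.007 0.027 0.002] npx 4
top table z 0.0005454836879366946
```

View pics/scene_crop.png

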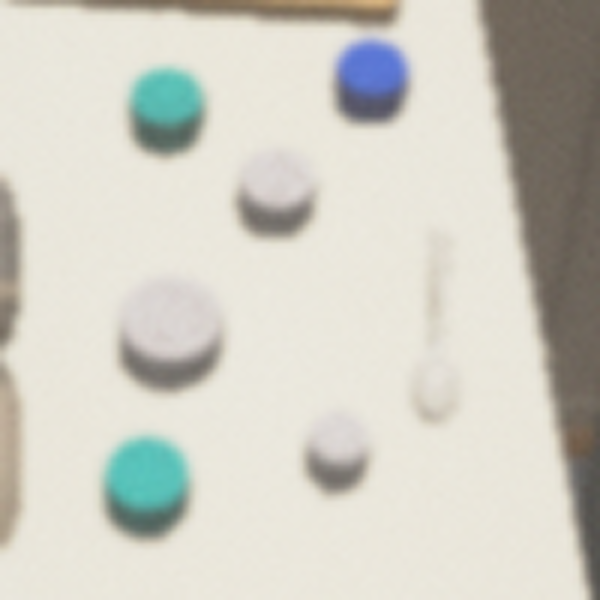

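View pics/top_crop.png

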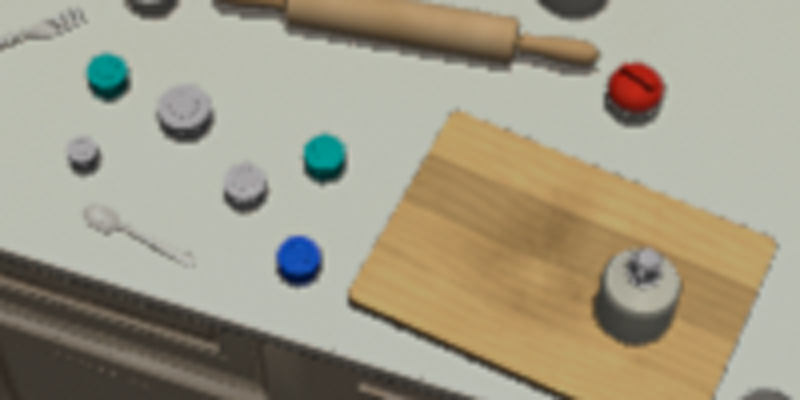

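Caps A (medium), B (large) and C (small) check out against their diameters of 44, 56 and 32 mm. Next I get subpixel centres in both views and triangulate, including the neck.

```bash
cat >> h.py <<'E'
def tri(u1,u2):
    (o1,d1),(o2,d2)=ray('scene',*u1),ray('top',*u2)
    s=np.linalg.lstsq(np.c_[d1,-d2],o2-o1,rcond=None)[0]
    a,b=o1+s[0]*d1,o2+s[1]*d2; return (a+b)/2,np.linalg.norm(a-b)
E
python3 - <<'E'
from h import *
S=8;res={};tiles=[]
for n,seeds in(('scene',dict(A=(271,245),B=(254,269),C=(281,289))),('top',dict(A=(211,216),B=(196,198),C=(171,209)))):
    img=cv2.imread(f'pics/{n}0.png')
    for k,(u,v) in seeds.items():
        c=img[v-14:v+15,u-14:u+15];L=cv2.resize(c,None,fx=S,fy=S,interpolation=cv2.INTER_CUBIC).astype(int)
        ch=L[...,0]-L[...,1];br=L.sum(2)/3
        ch=cv2.GaussianBlur(ch.astype(np.float32),(0,0),5)
        bg=np.median(ch);tab=np.median(br)
        m=((ch>(bg+np.percentile(ch,97))/2)&(br>tab*.68)).astype(np.uint8)
        m=cv2.morphologyEx(m,cv2.MORPH_OPEN,np.ones((9,9)));m=cv2.morphologyEx(m,cv2.MORPH_CLOSE,np.ones((25,25)))
        cs=cv2.findContours(m,0,cv2.CHAIN_APPROX_NONE)[0];q=max(cs,key=cv2.contourArea);e=cv2.fitEllipse(q)
        p=(u-14+(e[0][0]+.5)/S-.5,v-14+(e[0][1]+.5)/S-.5);res[n,k]=p
        print(n,k,np.round(p,2),np.round(np.array(e[1])/S,1),onz(n,*p,.03).round(4))
        o=L.astype(np.uint8).copy();cv2.ellipse(o,e,(0,0,255),1)
        if k=='A':tiles.append(o)
    u,v=(267,160) if n=='scene' else (310,242)
    c=img[v-20:v+21,u-20:u+21];tiles.append(cv2.resize(c,None,fx=9,fy=9,interpolation=cv2.INTER_CUBIC))
for k in 'ABC':print(k,tri(res['scene',k],res['top',k]))
t=[cv2.copyMakeBorder(x,0,369-x.shape[0],0,369-x.shape[1],0) for x in tiles]
M=np.vstack([np.hstack(t[:2]),np.hstack(t[2:])]);cv2.imwrite('pics/tiles.png',cv2.resize(M,(600,600)))
E
```

```text
scene A [270.77 244.49] [ 9.9 11.8] [0.4335 0.1701 0.03  ]
scene B [252.92 267.69] [14.3 16.7] [0.4978 0.2629 0.03  ]
scene C [280.99 287.58] [9.  9.7] [0.4151 0.3404 0.03  ]
top A [210.64 214.84] [ 8.7 10.5] [0.4319 0.1672 0.03  ]
top B [195.53 196.09] [10.3 13.2] [0.4968 0.2605 0.03  ]
top C [169.91 206.67] [5.9 7.6] [0.4136 0.3389 0.03  ]
A (array([0.43328857, 0.16795471, 0.02743311]), np.float64(0.00013007427285176114))
B (array([0.49789394, 0.26133209, 0.02795882]), np.float64(0.00034503122855228656))
C (array([0.41471613, 0.33945977, 0.02832953]), np.float64(0.00042851720188553943))
```

View pics/tiles.png

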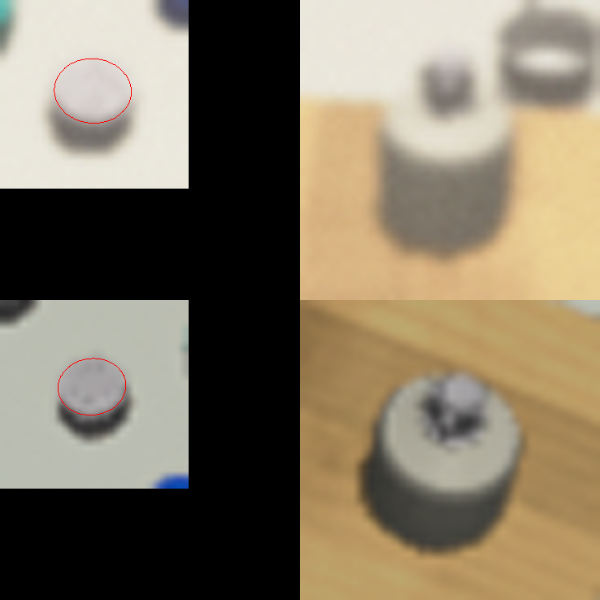

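The tiles show the cap's top face fits well. The neck end's light disc is at about (267.0,148.0) in scene and (311.9,233.8) in top. I triangulate the neck and cross-check it against the shoulder rim.

```bash
python3 - <<'E'
from h import *
S=8;r={}
for n,(u,v) in(('scene',(267,148)),('top',(312,234))):
    img=cv2.imread(f'pics/{n}0.png')
    c=img[v-6:v+7,u-6:u+7];L=cv2.resize(c,None,fx=S,fy=S,interpolation=cv2.INTER_CUBIC).astype(np.float32)
    w=L[...,0]-L[...,1];br=L.mean(2);m=((w>w[48:56,48:56].mean()*.5)&(br>br[48:56,48:56].mean()*.78)).astype(np.uint8)
    k,lab,st,ce=cv2.connectedComponentsWithStats(m);i=lab[52,52]
    p=(u-6+(ce[i][0]+.5)/S-.5,v-6+(ce[i][1]+.5)/S-.5);r[n]=p
    print(n,i,np.round(p,2),st[i]/S,onz(n,*p,.13).round(4))
    X=onz(n,*p,.13);a=np.linspace(0,6.28,40)
    full=cv2.resize(img,None,fx=S,fy=S,interpolation=cv2.INTER_CUBIC)
    for z,rr,col in((.13,.0095,(0,0,255)),(.078,.038,(0,255,0)),(.022,.038,(255,0,0))):
        q=proj(n,np.c_[X[0]+rr*np.cos(a),X[1]+rr*np.sin(a),0*a+z]);cv2.polylines(full,[((q+.5)*S-.5).astype(np.int32)],True,col,1)
    r[n+'i']=full[(v-12)*S:(v+34)*S,(u-24)*S:(u+25)*S]
print(tri(r['scene'],r['top']))
cv2.imwrite('pics/bot.png',np.hstack([r['scenei'],r['topi']]))
E
```

```text
scene 0 [267. 148.] [   0.    0.   13.   13. 1352.] [ 0.421  -0.2355  0.13  ]
top 1 [311.61 234.09] [ 3.5    5.375  5.     2.875 66.75 ] [ 0.4202 -0.2429  0.13  ]
(array([ 0.42140556, -0.242283  ,  0.12585106]), np.float64(0.0024615264041370297))
```

View pics/bot.png

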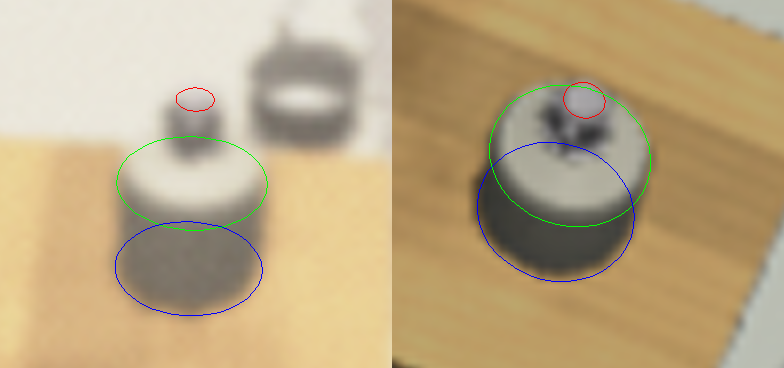

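The neck overlays are consistent: the scene disc's true centre is about 0.8 px lower, which gives y≈-0.2385, and top gives -0.243. The two views show the same ~3 mm offset on the caps, so I take the mean: cap (.4327,.1687), neck (.4206,-.2407). Now I grasp.

```bash
python3 - <<'E'
from h import *
c=np.array([.4327,.1687]);s=np.sqrt(.5)
best=None
for q in([s,s,0,0],[s,-s,0,0]):
    A=bot.inverse_kinematics([*c,.12],q);B=bot.inverse_kinematics([.4206,-.2407,.2],q);print(q,A,B)
    if A is not None and B is not None:
        m=max(abs(A[5]),abs(B[5]))
        if best is None or m<best[0]:best=(m,q)
q=best[1];np.save('q.npy',q)
bot.reach([*c,.12],q);bot.line_to([*c,.018],velocity=.08)
print(readout.current_time(),readout.current_ee_pos(),readout.current_force())
bot.gripper_close();print('w',readout.current_gripper_width(),readout.current_gripper_force(),readout.current_force())
bot.line_to([*c,.2],velocity=.15)
print('w',readout.current_gripper_width(),readout.current_gripper_force(),readout.current_force(),readout.current_time())
snap('scene','held_s.png');snap('top','held_t.png')
a=cv2.imread('pics/held_s.png');b=cv2.imread('pics/held_t.png')
for i,(n,im) in enumerate((('scene',a),('top',b))):
    u,v=proj(n,[*c,.18])[0].astype(int);print(n,u,v)
    t=cv2.resize(im[max(v-25,0):v+25,max(u-25,0):u+25],(390,390),interpolation=cv2.INTER_CUBIC)
    if i==0:T=t
cv2.imwrite('pics/held.png',np.hstack([T,t]))
E
```

```text
[np.float64(0.7071067811865476), np.float64(0.7071067811865476), 0, 0] [ 0.79747931  0.13213845 -0.60353138  0.         -0.8351265   2.34411334] [-0.11286107  0.0752147  -0.45551757  0.         -1.04006406 -3.02873159]
[np.float64(0.7071067811865476), np.float64(-0.7071067811865476), 0, 0] [ 0.79747931  0.13213845 -0.60353138  0.         -0.8351265  -0.79747931] [-0.11286107  0.0752147  -0.45551757  0.         -1.04006406  0.11286107]
3.55 [0.43297001 0.16895722 0.01841719] [ 0.49113746  0.0185304  -0.27191191]
w 0.49243584081146236 30.219830820769857 [0.20485162 0.09464444 0.10319867]
w 0.4944625765505945 30.216355349605237 [ 0.75377979 -0.25687578 -1.18246749] 5.7
scene 272 213
top 207 193
```

View pics/held.png

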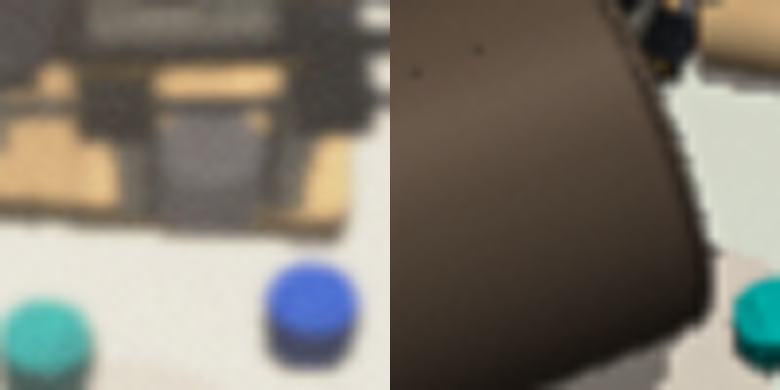

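The cap is held, upright and centred between the fingers at about 43.5 mm. Now I carry it over the neck and lower it to the nubs in steps, watching the force.

```bash
python3 - <<'E'
from h import *
q=np.load('q.npy');b=np.array([.4206,-.2407])
bot.reach([*b,.2],q);bot.line_to([*b,.158],velocity=.08);bot.sleep(.25)
f0=np.array(readout.current_force());np.save('f0.npy',f0);print('f0',f0,readout.current_ee_pos(),readout.current_time())
snap('scene','hov.png');im=cv2.imread('pics/hov.png');u,v=proj('scene',[*b,.12])[0].astype(int)
cv2.imwrite('pics/hovc.png',cv2.resize(im[v-22:v+28,u-25:u+25],(500,500),interpolation=cv2.INTER_CUBIC))
for z in np.arange(.156,.1405,-.002):
    bot.line_to([*b,z],velocity=.03);f=np.array(readout.current_force())-f0
    print(z.round(4),readout.current_ee_pos()[2].round(4),f.round(1),readout.current_moment().round(2))
    if f[2]>7 or np.hypot(*f[:2])>6:print('stop');break
print(readout.current_gripper_width(),readout.current_time())
E
```

```text
f0 [-0.1229145   0.2897247  -0.94992879] [ 0.42085826 -0.24076523  0.15845226] 8.2417
0.156 0.1559 [ 0.1 -0.2  0.8] [ 0.09 -0.06  0.03]
0.154 0.1538 [ 0.3 -0.5 -0. ] [ 0.08 -0.08  0.  ]
0.152 0.1519 [-0.4 -0.2  0.2] [ 0.06 -0.03 -0.02]
0.15 0.1499 [-0.2 -0.3  0.4] [ 0.12 -0.06  0.06]
0.148 0.1479 [ 0.2 -0.4 -0.1] [ 0.13 -0.07 -0.01]
0.146 0.1459 [-0.4 -0.7  1.7] [ 0.06 -0.05 -0.  ]
0.144 0.1439 [0.4 0.4 0.2] [ 0.13 -0.07  0.02]
0.142 0.1419 [ 0.6 -0.   0.5] [ 0.14 -0.06  0.01]
0.4940445474570876 10.2917
```

View pics/hovc.png

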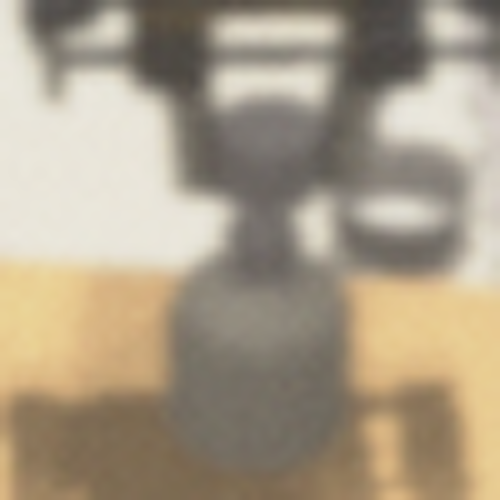

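The cap sits coaxially over the neck and slid past the taper with only a light touch. Now I press through the click and stop on the final push.

```bash
python3 - <<'E'
from h import *
b=np.array([.4206,-.2407]);f0=np.load('f0.npy')
def F():
    r=[]
    for _ in range(5): bot.sleep(.02);r.append(readout.current_force())
    return np.mean(r,0)-f0
z=.142
while z>.1205:
    z-=.001 if z>.129 else .0005
    bot.line_to([*b,z],velocity=.03);f=F()
    print(round(z,4),readout.current_ee_pos()[2].round(4),f.round(1),round(readout.current_gripper_width(),3))
    if (z<.131 and f[2]>9) or f[2]>25 or np.hypot(*f[:2])>8:print('stop');break
print(readout.current_time())
E
```

```text
0.141 0.141 [ 0.1 -0.4  0.5] 0.496
0.14 0.14 [-0.  -0.1  0.4] 0.493
0.139 0.139 [ 0.1 -0.2  0.5] 0.492
0.138 0.1382 [ 0.7 -0.8  2.1] 0.496
0.137 0.1376 [-0.1 -0.5  6.4] 0.493
0.136 0.1369 [ 0.4 -0.9  8. ] 0.488
0.135 0.1358 [ 0.2 -1.   7.5] 0.493
0.134 0.1343 [ 0.9 -1.9  5.3] 0.494
0.133 0.1326 [ 2.1 -2.1 -0.2] 0.493
0.132 0.1316 [ 2.2 -1.3 -2.1] 0.495
0.131 0.1305 [ 1.  -1.  -4.5] 0.492
0.13 0.1296 [ 1.  -1.3 -5.8] 0.493
0.129 0.1285 [ 0.1 -0.5 -7.1] 0.495
0.1285 0.1283 [ 0.3 -0.3 -7.9] 0.496
0.128 0.128 [ 0.4 -0.3 -8.2] 0.498
0.1275 0.1277 [ 1.2 -0.3 -6.2] 0.494
0.127 0.1273 [ 1.4 -0.6 -4.1] 0.49
0.1265 0.1268 [ 1.  -0.5 -1.1] 0.493
0.126 0.1261 [-0.3 -0.3  0.1] 0.494
0.1255 0.1256 [ 0.  -0.4  1.1] 0.491
0.125 0.1255 [-1.9  0.7  6.7] 0.492
0.1245 0.1255 [-2.9  2.5 11.5] 0.496
stop
17.625
```

The click was clear: force peaked at about 8 N at TCP z 0.137, then the nubs drew the cap in. The hard stop came at 0.1255, 12 mm below the nub contact, as expected. Now I check the push is steady and look once more.

```bash
python3 - <<'E'
from h import *
b=np.array([.4206,-.2407]);f0=np.load('f0.npy')
r=[]
for _ in range(20): bot.sleep(.04);r.append(readout.current_force()-f0)
r=np.array(r);print(r.mean(0).round(2),r[:,2].min(),r[:,2].max(),readout.current_ee_pos(),readout.current_gripper_width(),readout.current_time())
snap('scene','fin.png');im=cv2.imread('pics/fin.png')
cv2.imwrite('pics/finc.png',cv2.resize(im[125:325,205:325],(360,600),interpolation=cv2.INTER_CUBIC))
E
```

```text
[-3.4   2.32 11.39] 10.53372678512786 12.282755715094115 [ 0.42072432 -0.24080245  0.1254615 ] 0.4965946073083169 18.4583
```

View pics/finc.png

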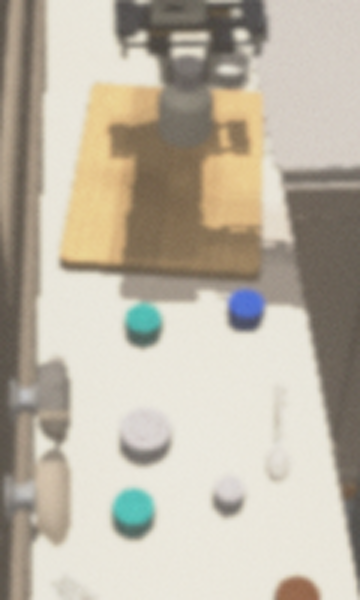

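The bottle is upright with the cap down on it, around crop (187,75). The other caps and the teaspoon haven't moved, and the push is steady at 11.4 N, so I hand in.

```bash
python3 -c "
from plant import bot
print(bot.sign_off())"
```

```text
the job is handed in; nothing more can be done
None
```

The middle cap clicked onto the bottle and was pressed down to the hard stop; I handed the job in at about 18.5 s with the gripper still holding it and pushing at about 11 N. The sign-off gave no verdict.

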